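Load the mug press and unlock its power toggle

ROBOT

A 7-joint arm with a two-finger parallel gripper is mounted at the origin on the work surface. World frame = base frame: x ahead of the robot, y to its left, z up, the work surface at z = 0. Lengths are in m, angles in rad, forces in N, time in s.
With the tool pointing down it reaches from about 0.35 to 0.9 m from the base axis. Payload 19.9 kg.
Tool frame: the origin (TCP) lies midway between the tips of the shut fingers; the grasp point (between the pads) lies 19 mm behind it (grasp_offset is the x of the grasp point in the tool frame, in m); x points along the fingers, z is the direction in which the jaws open and shut, and the axes are right-handed (so a half turn about x gives the same grasp; the last joint's range is limited). The gripper opens to 94 mm and grips with 3 to 60 N. Pads are 16 mm wide; open, the fingers measure 119 mm over their backs; the gripper's body (75 mm by 177 mm) begins 78 mm behind the grasp point.
Start: joints at [-1.252, 0.417, -0.01, 1.614, 0.005, 1.111, -0.053], TCP at [0.221, 0.585, 0.205] pointing down, gripper open.
Joint ranges: [-2.81, 2.81], [-0.39, 2.02], [-1.27, 1.25], [0.06, 2.57], [-1.19, 4.33], [0.19, 2], [-2.82, 2.82]. Speed limits (rad/s): [1.89, 1.89, 2.39, 2.39, 3.01, 3.01, 3.01].

INTERFACE

Orientations are given as a unit quaternion [x, y, z, w].
In Python, from bench import * gives the robot as it stands.
- The arm moves only by the tool step_arm, never from a script. Its argument "series" is a list of rows, each a list of 3 entries, a list of its own where there are three numbers: the gripper command: -1 is fully open, 1 is shut, values between are in proportion, then the shift along the world's x, y, z in units of 0.08 m (1.0 is 0.08 m), then the turn, a rotation vector about the world's x, y, z in units of 2 pi rad (1.0 is 2 pi rad). A call has 1 to 20 rows; each row is the pose to reach, as a shift and turn from the pose commanded when the call began, turning the shorter way round; what a row does not reach only later rows make up. A row lasts 1/8 s, in which the tool goes at most 62.5 mm and 10.7 degrees, less where a joint would pass 70% of its speed; a pose out of reach is approached as far as the arm can. A call with a number of a shift or a turn outside -1 to 1 is refused whole. A call with a gripper value outside its range is refused whole. The fingers move at their own pace and stop on an object; the grip force is fixed at half the most. Time passes only in rows, so rows that repeat a pose let the fingers close. It gives the time, the measured TCP pose, the force and the opening at its end, in the units of the state.
- read_state(): the state, without advancing time (a new reading comes with each control period).
- camera(name): name is "side" or "top" or "wrist"; returns the picture (384x512x3 uint8, red, green, blue); there is no depth.
- camera_info(name): a dict with "fx", "fy", "cx", "cy" (pixels), "distortion" ([k1, k2, p1, p2, k3] as OpenCV has them; the pictures are not rectified), "view" (4x4, takes a point from world to camera coordinates). Camera axes: x right, y up, looking along -z (the intrinsics and any distortion apply to the point x, -y, -z); pixel columns grow to the right and rows downward; lengths in m; the calibration is good to about 2 mm. A picture is of the moment at which its call begins: read the wrist's pose just before it. camera_info takes no time and is no camera call; for the wrist camera it gives the pose at the moment of the call.
- hand_in(): hands the job in, once; it reports no verdict.
The state is a dict: "clock": time; "joints": joint angles; "joint_velocities": joint speeds; "effort": joint torques, N m; "ee_pos": TCP position; "eef_rot": TCP orientation; "ft_force": force on the tool from outside, world axes, zero at the start; "wrist_torque": the same for the moment, N m; "gripper_width": finger opening in m.
Only numpy, scipy, OpenCV 4.12 (cv2) and the standard library are available. Lean on these libraries where they do the work, as an engineer would, in place of code of your own. Each camera call takes 0.05 s, during which the arm holds its last target. There are 200 camera calls.

TASK

Set the mug with the blue handle upright into the open jacket of the small mug press, its handle pointing out through the jacket's gap, fully down on the seat and without dropping or forcing it, and let go of it. Then switch the press on at the red power box: pull the yellow locking toggle bat outward until it clears its lock, flip it over from the white dot's side to the green dot's side and let it drop back in so that it is locked there. Leave the other things on the table where they are.

Things in the scene. Friction and masses are not known exactly. Their poses are not given: they have to be found in the camera images.
- mug: White slim mug with a blue handle, a blue band round its foot and a blue inner floor, upright; 60 mm outer diameter, 95 mm tall, wall 4 mm, about 0.2 kg. Origin: centre of its underside, z up. The handle points along the mug's -x axis: a 10 mm thick upright loop reaching 57 mm from the mug's axis, 23 to 73 mm above the underside. It can be gripped across its body near the rim, along its y axis (60 mm wide).
- mug_handle (a point): Middle of the outer bar of the blue handle, 52 mm from the mug's axis and 48 mm above its underside.
- press: Small single mug press, fixed: red base 160 x 140 x 30 mm (x, y, z) with a round upright jacket (red outside, white inside), open at the top, on its middle: 66 mm inner, 84 mm outer diameter, rim 86 mm above the table. Origin: centre of the base's underside, z up. On the jacket's +x side a latch block and black clamp handle reach 75 mm from its axis, up to 93 mm high.
- seat (a point): Centre of the steel seat inside the jacket, 36 mm above the table, 50 mm below the jacket's rim; axes as the press. A mug that is home has its underside's centre here, with 3 mm of play all round, its x axis along the press's x axis, and its top 45 mm standing above the jacket's rim.
- gap (a point): Middle of the jacket's handle gap at rim height, 42 mm from the jacket's axis: a vertical slot facing the press's -x axis, 18 mm wide, open from foot to rim, between two steel lips that reach 52 mm from the jacket's axis. The mug goes down only with its handle lined up with the gap, within about 5 degrees.
- power_box: Red power box, 140 x 130 x 60 mm (x, y, z), fixed to the table; origin: centre of its underside, z up. On its top the yellow toggle bat swings in the box's xz plane. A white dot lies on the top on the -x side (off), a green dot on the +x side (on).
- toggle_pivot (a point): Swing axis of the toggle: on the middle of the box's top face, 60 mm above the table; the axis runs along the box's y axis. Axes as the box.
- bat_grip (a point): Centre of the bat's yellow grip (take hold here): 20 mm across along the box's y axis, 24 mm wide, 38 mm long along the bat. It lies 66 mm from the swing axis when the bat is in, plus the value of joint bat when pulled. Its z axis points outward along the bat, its y axis is the box's y axis. The grip begins 46 mm from the swing axis, clear of everything else.
- toggle (a joint): Swing of the bat (rad): 0 = off, leaning 0.45 rad from upright towards the box's -x (white dot); 0.9 = on, leaning 0.45 rad towards its +x (green dot). With the bat in, its cross pin stops against two steel lock crests (29 mm above the box's top) and it swings only about 0.1 rad from either end; pulled out, it swings freely with slight friction.
- bat (a joint): How far the bat is pulled out along its own length (m): 0 = in, 0.012 = end of travel. It must be out by at least 9 mm to pass over the crests. A spring draws it in with 6 N at 0 and 8 N at full travel.
- white_mug: All-white mug of the same shape, loose, standing about 0.10 m from the blue-handled one, on the side away from its handle. Leave it. Origin: centre of its underside.
- red_mug: Mug of the same shape with a red handle, foot band and inner floor, loose, near the table's far edge. Leave it. Origin: centre of its underside.
- flask: White bottle with a brass-coloured cap, 66 mm diameter, 190 mm tall, loose. Leave it. Origin: centre of its underside.
- tape: Amber tape roll lying flat, 68 mm diameter, 18 mm high, loose. Leave it. Origin: centre of its underside.
- brush: Brush lying on the table between the robot and the work, loose. Leave it.
- timer: Grey timer, 60 x 70 x 25 mm, loose. Leave it. Origin: centre of its underside.
There are look-alikes about, which are no part of the job. Leave any brown or pink look-alike of the mug alone.

How it is judged:
By the outcome, as a careful person would: the job done as asked, in the order asked, and still so for the second after the job is handed in, with the robot touching nothing.
It also fails if it takes over 64 s, if anything falls off the work surface, if the arm or the gripper's body presses on something with over 40 N, if the wrist force passes 120 N, or if a joint passes its speed limit or range.

## Working session

There is one attempt and no reset: what is moved stays moved. The work goes in short steps, Python scripts to look and compute and a tool call to move; the robot and the scene stay as the last step left them, time stands still between calls to the robot, and variables do not carry over. Pictures are saved under pics/ and viewed, about 8 in all and at most 12, crops included, and the job is handed in when it is done.

Besides the shell and the picture viewer there is one more tool, called after "Emit:" as name(argument=value, ...), one argument or row to a line, values as JSON. step_arm: Moves the arm, as the interface text tells. Shifts and turns lie within -1 to 1; 1 stands for 0.08 m of shift or 2 pi rad of turn. Its arguments: {"type":"object","properties":{"series":{"type":"array"}},"required":["series"]}

```bash
mkdir -p pics; ls; python3 - <<'E'
from bench import *
import cv2,numpy as np
print(read_state())
for n in("top","side","wrist"):
    im=camera(n); cv2.imwrite(f"pics/{n}0.png",im[:,:,::-1]); i=camera_info(n); print(n,i)
E
```

```text
pics
{'clock': 0.0, 'joints': array([-1.25148326,  0.41794998, -0.01028117,  1.61416226,  0.00469668,
        1.11071927, -0.05300028]), 'joint_velocities': array([-0.00196785, -0.00018629,  0.00011563, -0.00060844, -0.00050565,
        0.00017011, -0.00102589]), 'effort': array([ 1.35690557e-04, -8.51253676e+01,  6.39005899e-01, -4.25987971e+01,
       -4.87055141e-02,  1.87949947e-02,  2.03488748e-04]), 'ee_pos': array([0.22053708, 0.58439362, 0.20484538]), 'eef_rot': array([-0.4024385 ,  0.58193555,  0.40189479,  0.58127003]), 'ft_force': array([ 1.22532969, -0.32003287,  0.60233465]), 'wrist_torque': array([-0.036623  , -0.01868466,  0.02757369]), 'gripper_width': 0.09414966824642958}
top {'fx': 350.54091491945184, 'fy': 350.54091491945184, 'cx': 248.8626541566899, 'cy': 196.86995247041762, 'distortion': array([-0.09757388,  0.        ,  0.        ,  0.        ,  0.        ]), 'view': array([[ 5.14435641e-04, -9.99697552e-01, -2.45873935e-02,
        -5.57306314e-02],
       [ 9.97465864e-01, -1.23628912e-03,  7.11359338e-02,
        -5.89919601e-01],
       [-7.11448160e-02, -2.
[... 440 characters left out ...]
7,  0.8557569 , -0.26855124],
       [-0.64104897, -0.5670213 ,  0.51724566, -0.99524846],
       [ 0.        ,  0.        ,  0.        ,  1.        ]])}
wrist {'fx': 314.8651873504027, 'fy': 314.8651873504027, 'cx': 259.75001905862734, 'cy': 194.34241082001148, 'distortion': array([-0.00451996,  0.        ,  0.        ,  0.        ,  0.        ]), 'view': array([[ 3.52921910e-01,  9.35652392e-01, -8.52865761e-04,
        -6.25182847e-01],
       [-9.03456424e-01,  3.40540460e-01, -2.60381805e-01,
         2.81791786e-02],
       [-2.43336424e-01,  9.26649710e-02,  9.65505354e-01,
        -3.91495042e-01],
       [ 0.00000000e+00,  0.00000000e+00,  0.00000000e+00,
         1.00000000e+00]])}
```

View pics/top0.png

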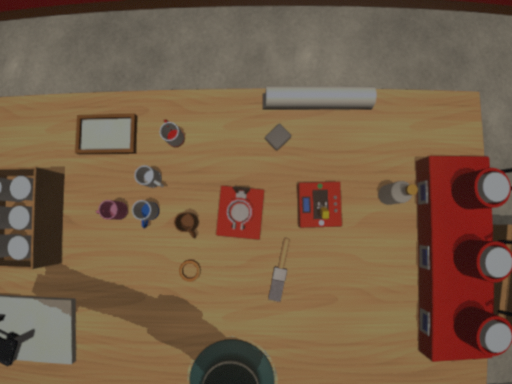

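View pics/side0.png

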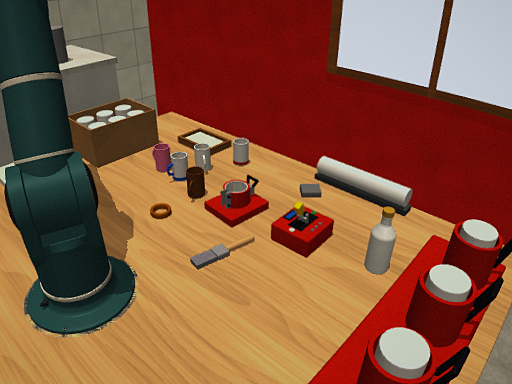

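Candidates in the top view: the mug at (143,210) has a blue handle and blue floor. The others are pink (112,210), brown (186,222), white (147,176) and red (171,131). I choose (143,210) and check it in a close crop.

```bash
cat > h.py <<'E'
from bench import *
import cv2,numpy as np
from scipy.spatial.transform import Rotation as R
def ray(n,uv,z,info=None):
    i=info or camera_info(n);K=np.array([[i['fx'],0,i['cx']],[0,i['fy'],i['cy']],[0,0,1]])
    p=cv2.undistortPoints(np.array([[uv]],float),K,i['distortion'])[0,0]
    V=i['view'];d=V[:3,:3].T@np.array([p[0],-p[1],-1]);c=-V[:3,:3].T@V[:3,3]
    return c+d*(z-c[2])/d[2]
def proj(n,P,info=None):
    i=info or camera_info(n);K=np.array([[i['fx'],0,i['cx']],[0,i['fy'],i['cy']],[0,0,1]])
    V=i['view'];q=np.atleast_2d(P)@V[:3,:3].T+V[:3,3];q=q*[1,-1,-1]
    return cv2.projectPoints(q,np.zeros(3),np.zeros(3),K,i['distortion'])[0][:,0]
E
python3 - <<'E'
import cv2,numpy as np
a=cv2.imread('pics/top0.png');b=cv2.imread('pics/wrist0.png')
c=cv2.resize(a[160:260,90:350],None,fx=3,fy=3,interpolation=cv2.INTER_CUBIC)
w=cv2.resize(b,(384,288));o=np.zeros((590,780,3),np.uint8);o[:300]=c;o[300:588,:384]=w
cv2.imwrite('pics/c1.png',o)
E
```

```text
(no output)
```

View pics/c1.png

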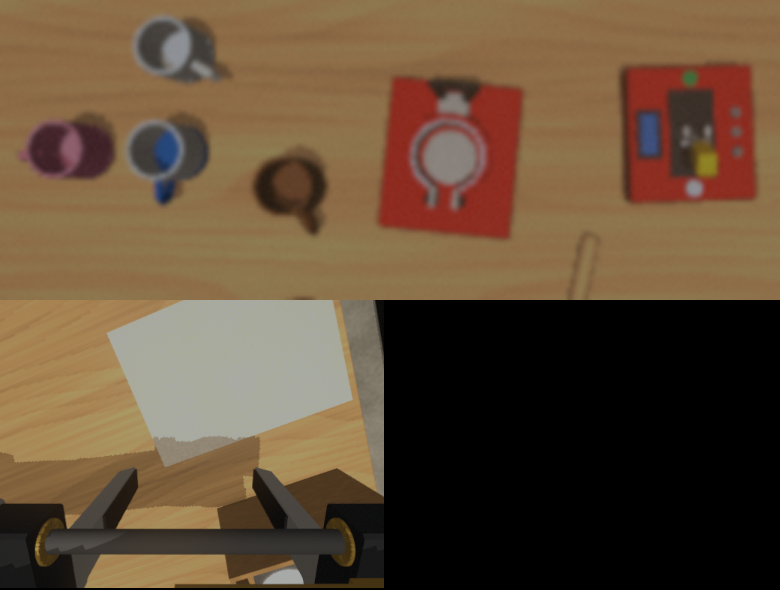

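The crop confirms it: blue handle and blue floor, rim centre near crop (155,150), handle pointing down in the picture. The press gap faces down near (445,197), and the bat leans to the white dot's side at (695,188).

```bash
cat > m.py <<'E'
from h import *
f=lambda x,y:(90+(x+.5)/3-.5,160+(y+.5)/3-.5)
t=lambda x,y,z:ray('top',f(x,y),z)
print('mug rim',t(155,150,.095),'handle',t(165,188,.06),'white rim',t(163,46,.095),'pink rim',t(54,150,.095))
print('brown rim', t(290,184,.095))
print('press rim',t(448,155,.086),'lips',t(432,205,.086),t(456,206,.086))
P=[t(*c,.03) for c in((393,77),(522,90),(510,238),(379,226))];print('press c',np.mean(P,0));print(np.round(P,3))
B=[t(*c,.06) for c in((623,67),(750,66),(756,199),(630,202))];print('box c',np.mean(B,0));print(np.round(B,3))
print('green',t(690,78,.06),'white',t(694,188,.06),'bat',t(707,160,.13))
s=read_state();r=R.from_quat(s['eef_rot']);print(r.as_matrix())
V=camera_info('wrist')['view'];c=-V[:3,:3].T@V[:3,3];print('cam in tool',r.inv().apply(c-s['ee_pos']),r.inv().apply(-V[2,:3]))
E
python3 m.py
```

```text
mug rim [0.54649944 0.26475094 0.095     ] handle [0.50856128 0.26520367 0.06      ] white rim [0.65116118 0.25894566 0.095     ] pink rim [0.54626005 0.36980913 0.095     ]
brown rim [0.51308437 0.1276089  0.095     ]
press rim [ 0.54210905 -0.02823124  0.086     ] lips [ 0.49262873 -0.01248788  0.086     ] [ 0.49167778 -0.03625876  0.086     ]
press c [ 0.54121631 -0.02827417  0.03      ]
[[ 0.626  0.033  0.03 ]
 [ 0.612 -0.103  0.03 ]
 [ 0.458 -0.09   0.03 ]
 [ 0.47   0.047  0.03 ]]
box c [ 0.56477496 -0.27279019  0.06      ]
[[ 0.633 -0.205  0.06 ]
 [ 0.633 -0.335  0.06 ]
 [ 0.498 -0.339  0.06 ]
 [ 0.495 -0.211  0.06 ]]
green [ 0.6211682  -0.27362208  0.06      ] white [ 0.50922584 -0.27622832  0.06      ] bat [ 0.53580457 -0.27626383  0.13      ]
[[-2.43525112e-04 -9.35623668e-01  3.52998998e-01]
 [-8.67202669e-04  3.52999074e-01  9.35623269e-01]
 [-9.99999594e-01 -7.82739123e-05 -8.97339481e-04]]
cam in tool [-0.17980656  0.074773    0.0006244 ] [ 9.65526063e-01 -2.60306392e-01  6.43967402e-05]
```

Emit:
step_arm(
  series=[
    [-1, [0.5, -0.5, 0], [0, 0, 0.029]],
    [-1, [1, -1, 0], [0, 0, 0.0575]],
    [-1, [1, -1, 0], [0, 0, 0.0575]],
    [-1, [1, -1, 0], [0, 0, 0.0575]],
  ],
)

```text
clock: 0.65
ee_pos: [0.3003, 0.5049, 0.2054]
eef_rot: [-0.5, 0.5, 0.5, 0.5]
ft_force: [0.0, 0.2, -0.1]
gripper_width: 0.0942
```

Emit:
step_arm(
  series=[
    [-1, [0.5, -0.5, 0], [0, 0, 0]],
    [-1, [1, -1, 0], [0, 0, 0]],
    [-1, [1, -1, 0], [0, 0, 0]],
    [-1, [1, -1, 0], [0, 0, 0]],
  ],
)

```text
clock: 1.15
ee_pos: [0.3794, 0.426, 0.2053]
eef_rot: [-0.5, 0.5, 0.501, 0.5]
ft_force: [-0.7, 0.6, -0.5]
gripper_width: 0.0937
```

Emit:
step_arm(
  series=[
    [-1, [0.5, -0.5, 0], [0, 0, 0]],
    [-1, [1, -1, 0], [0, 0, 0]],
    [-1, [1, -1, 0], [0, 0, 0]],
    [-1, [1, -1, 0], [0, 0, 0]],
  ],
)

```text
clock: 1.65
ee_pos: [0.4593, 0.3466, 0.2053]
eef_rot: [-0.5, 0.499, 0.501, 0.499]
ft_force: [-0.3, 0.1, 0.6]
gripper_width: 0.0938
```

Emit:
step_arm(
  series=[
    [-1, [0.4, -0.5, 0], [0, 0, 0]],
    [-1, [0.8, -1, 0], [0, 0, 0]],
    [-1, [0.8, -1, 0], [0, 0, 0]],
    [-1, [0.8, -1, 0], [0, 0, 0]],
    [-1, [0.8, -1, 0], [0, 0, 0]],
  ],
)

```text
clock: 2.28
ee_pos: [0.5235, 0.2667, 0.2054]
eef_rot: [-0.501, 0.499, 0.501, 0.499]
ft_force: [-0.3, 0.0, 0.5]
gripper_width: 0.0937
```

```bash
python3 - <<'E'
from h import *
s=read_state();i=camera_info('wrist');im=camera('wrist');print(s['clock'],s['ee_pos'],s['ft_force']);print(R.from_quat(s['eef_rot']).as_matrix().round(3))
np.save('w1.npy',i,allow_pickle=True)
o=im[:,:,::-1].copy()
C=np.array([.5465,.2648]);t=np.linspace(0,2*np.pi,60)
for c,z in(((0,255,0),.095),((0,255,255),0.0)):
    p=proj('wrist',np.c_[C[0]+.03*np.cos(t),C[1]+.03*np.sin(t),t*0+z],i);cv2.polylines(o,[(p*8).astype(int)],True,c,1,cv2.LINE_AA,3)
p=proj('wrist',np.array([[C[0]-.03,C[1],.073],[C[0]-.057,C[1],.073],[C[0]-.057,C[1],.023]]),i);cv2.polylines(o,[(p*8).astype(int)],False,(0,255,0),1,cv2.LINE_AA,3)
cv2.imwrite('pics/w1raw.png',im[:,:,::-1]);cv2.imwrite('pics/w1.png',cv2.resize(o,(768,576)))
E
```

```text
2.275 [0.5234768  0.26670952 0.20538999] [-0.27147586  0.04419486  0.54111953]
[[-0.    -1.    -0.003]
 [ 0.    -0.003  1.   ]
 [-1.     0.     0.   ]]
```

View pics/w1.png

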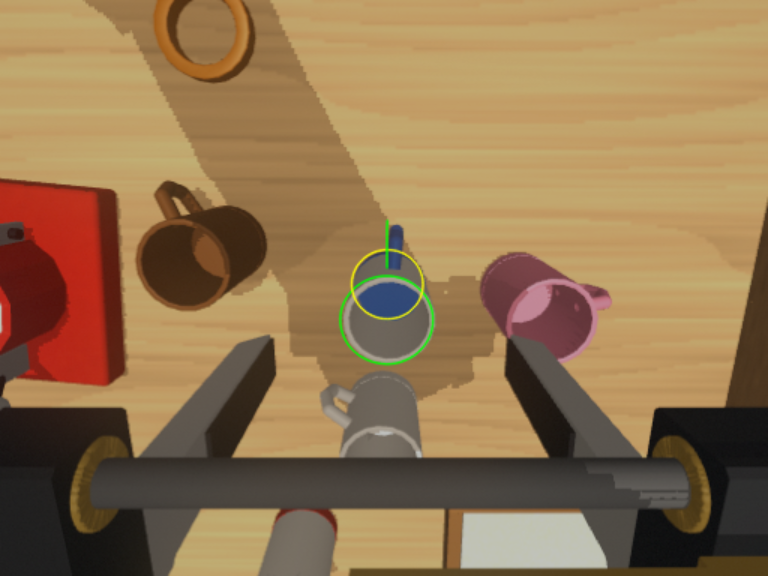

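The wrist view shows the rim overlay fitting at (388,320). The blue handle's end is at (397,228), slightly right of the overlay, so the mug is yawed a few degrees. I fit that yaw next.

```bash
python3 - <<'E'
from h import *
i=np.load('w1.npy',allow_pickle=True).item();im=cv2.imread('pics/w1raw.png').astype(int)
b,g,r=im[...,0],im[...,1],im[...,2]
m=(b>r+30)&(b>g+15);m[:140]=0;m[186:]=0;m[:,:240]=0;m[:,300:]=0
v,u=np.nonzero(m);print(len(u),u.min(),u.max(),v.min(),v.max())
for vv in range(v.min(),v.max(),4):print(vv,u[v==vv].min(),u[v==vv].max())
# rim fit: white-ish ring
from scipy.optimize import minimize
def mask(p):
    x,y,a=p;M=np.zeros(m.shape,np.uint8);c,s=np.cos(a),np.sin(a)
    pts=[]
    for rx,z in((30,.073),(52,.073),(57,.068),(57,.028),(52,.023),(30,.023)):
        for w in(-.005,.005):pts.append([x-c*rx*1e-3-s*w,y-s*rx*1e-3+c*w,z])
    q=proj('wrist',np.array(pts),i);return q
for z in(.065,.07,.073):
    q=ray('wrist',(u[v<v.min()+10].mean(),v[v<v.min()+10].mean()),z,i);print(z,q)
for a in(0,-.05,-.09,-.13):
    q=mask((.5465,.2648,a));print(a,q[:,0].min(),q[:,0].max(),q[:,1].min(), 'tip',q[2:8].mean(0))
# rim ellipse
gr=im.min(2);k=(gr>95)&(abs(r-b)<40);k[:175]=0;k[250:]=0;k[:,:215]=0;k[:,300:]=0
vv,uu=np.nonzero(k);print(uu.min(),uu.max(),vv.min(),vv.max())
for e in (.03,-.03): print(proj('wrist',np.array([[.5465,.2648+e,.095],[.5465+e,.2648,.095]]),i))
E
```

```text
211 243 279 150 179
150 263 265Traceback (most recent call last):
  File "<stdin>", line 6, in <module>
    return umr_minimum(a, axis, None, out, keepdims, initial, where)
ValueError: zero-size array to reduction operation minimum which has no identity
```

```bash
python3 - <<'E'
from h import *
i=np.load('w1.npy',allow_pickle=True).item();im=cv2.imread('pics/w1raw.png').astype(int)
b,g,r=im[...,0],im[...,1],im[...,2]
m=(b>r+30)&(b>g+15);m[186:]=0;m[:145]=0;m[:,:250]=0;m[:,275:]=0
v,u=np.nonzero(m)
for vv in np.unique(v):
  if vv<182:print(vv,u[v==vv].min(),u[v==vv].max(),end='; ')
def pts(x,y,a):
    c,s=np.cos(a),np.sin(a)
    return np.array([[x-c*rx-s*w,y-s*rx+c*w,z] for rx,z in((.03,.073),(.052,.073),(.057,.068),(.057,.028)) for w in(-.005,.005)])
for a in(0,-.06,-.12):print(a,proj('wrist',pts(.5465,.2648,a),i).round(1).tolist())
gr=im.min(2)
for row in(205,213,221):print(row,gr[row,220:296])
print(gr[175:250,259])
for e in (.03,-.03): print(proj('wrist',np.array([[.5465,.2648+e,.095],[.5465+e,.2648,.095]]),i))
E
```

```text
150 263 265; 151 262 266; 152 261 267; 153 266 267; 156 263 264; 157 262 265; 158 261 266; 159 260 267; 160 260 267; 161 260 267; 162 260 267; 163 260 267; 164 259 267; 165 259 267; 166 259 267; 167 259 267; 168 259 267; 169 258 267; 170 250 267; 171 259 266; 172 259 266; 173 259 266; 174 259 266; 175 258 266; 176 258 266; 177 258 266; 178 258 266; 179 262 266; 0 [[252.6, 178.6], [262.4, 178.6], [252.5, 157.0], [262.6, 157.0], [252.6, 151.3], [262.6, 151.3], [253.4, 146.8], [262.2, 146.8]]
-0.06 [[254.4, 178.4], [264.2, 179.0], [255.7, 156.8], [265.7, 157.4], [256.0, 151.1], [265.9, 151.7], [256.4, 146.6], [265.2, 147.2]]
-0.12 [[256.2, 178.2], [265.9, 179.4], [258.8, 156.8], [268.8, 158.0], [259.4, 151.1], [269.3, 152.4], [259.4, 146.6], [268.2, 147.7]]
205 [ 73  75  74  73  75  73  74  73  74  74 124 141 143 136  98  83  86  87
  87  87  87  89  83  55  48  48  49  50  49  49  49  48  50  48  50  49
  48  47  49  49  48  48  49  48  49  49  48  48  49  48  48  49  49  49
  49  51  66  91  84  84  84  83  83  83 101 135 142 144 125  88  72  73
  73  73  73  73]
213 [ 72  72  73  72 
[... 330 characters left out ...]
 67  69 124 141 143 133  99  87  87  88
  89  88  89  89  89  90  90  90  90  91  91  91  91  91  91  92  91  92
  90  91  90  89  90  90  89  89  89  89  89  88  90  89  88  87  88  88
  87  87  86  87  86  85  85  85  84  83  98 134 143 142 104  72  67  67
  67  66  67  67]
[ 50  50  50  55  86  90  90  90  92 113 149 146 138  85  51  52  51  51
  49  50  49  49  50  50  48  49  49  48  48  49  49  47  48  47  47  49
  48  49  64  90  91  90  90  90  91  90  89  90  90  89  89  90  91  91
  91  90  90  89  91  89  91  90  90 102 142 146 137 102  71  72  73  73
  82  90  90]
[[288.21184295 213.75526745]
 [257.26478721 242.27383917]]
[[226.40047464 213.55863459]
 [257.35827364 183.53824164]]
```

Emit:
step_arm(
  series=[
    [-1, [0.29, 0, -0.3], [0, 0, -0.0128]],
    [-1, [0.29, 0, -0.8], [0, 0, -0.0128]],
    [-1, [0.29, 0, -1], [0, 0, -0.0128]],
    [-1, [0.29, 0, -1], [0, 0, -0.0128]],
  ],
)

```text
clock: 2.82
ee_pos: [0.5472, 0.2651, 0.1251]
eef_rot: [-0.48, 0.52, 0.48, 0.519]
ft_force: [0.1, 0.3, 0.8]
gripper_width: 0.094
```

Emit:
step_arm(
  series=[
    [-1, [0, 0, -0.4], [0, 0, 0]],
    [-1, [0, 0, -0.8], [0, 0, 0]],
    [-1, [0, 0, -0.8], [0, 0, 0]],
    [-1, [0, 0, -0.8], [0, 0, 0]],
    [1, [0, 0, -0.8], [0, 0, 0]],
    [1, [0, 0, -0.8], [0, 0, 0]],
    [1, [0, 0, -0.8], [0, 0, 0]],
    [1, [0, 0, -0.8], [0, 0, 0]],
    [1, [0, 0, -0.8], [0, 0, 0]],
    [1, [0, 0, -0.8], [0, 0, 0]],
    [1, [0, 0, -0.8], [0, 0, 0]],
    [1, [0, 0, -0.8], [0, 0, 0]],
  ],
)

```text
clock: 4.32
ee_pos: [0.548, 0.2649, 0.0616]
eef_rot: [-0.48, 0.519, 0.48, 0.52]
ft_force: [-0.1, 1.8, 6.0]
gripper_width: 0.0609
```

Emit:
step_arm(
  series=[
    [1, [0, 0, 0.25], [0, 0, 0]],
    [1, [0, 0, 0.6], [0, 0, 0]],
    [1, [0, 0, 1], [0, 0, 0]],
    [1, [0, 0, 1], [0, 0, 0]],
  ],
)

```text
clock: 4.82
ee_pos: [0.5489, 0.2651, 0.1444]
eef_rot: [-0.48, 0.518, 0.479, 0.521]
ft_force: [0.0, 0.3, -3.2]
gripper_width: 0.0603
```

Emit:
step_arm(
  series=[
    [1, [0, 0, 0.4], [0, 0, 0]],
    [1, [0, -0.3, 0.6], [0, 0, 0]],
    [1, [0, -0.8, 0.6], [0, 0, 0]],
    [1, [0, -0.9, 0.6], [0, 0, 0]],
    [1, [0, -0.9, 0.6], [0, 0, 0]],
  ],
)

```text
clock: 5.45
ee_pos: [0.5476, 0.1919, 0.1891]
eef_rot: [-0.479, 0.52, 0.479, 0.52]
ft_force: [-0.8, 0.0, -2.3]
gripper_width: 0.0604
```

Emit:
step_arm(
  series=[
    [1, [0, -0.4, 0], [0, 0, 0]],
    [1, [0, -0.9, 0], [0, 0, 0]],
    [1, [0, -0.9, 0], [0, 0, 0]],
    [1, [0, -0.9, 0], [0, 0, 0]],
  ],
)

```text
clock: 5.95
ee_pos: [0.5477, 0.122, 0.1892]
eef_rot: [-0.48, 0.519, 0.48, 0.519]
ft_force: [-0.7, 0.6, -2.2]
gripper_width: 0.0607
```

Emit:
step_arm(
  series=[
    [1, [0, -0.4, 0], [0, 0, 0]],
    [1, [0, -0.9, 0], [0, 0, 0]],
    [1, [0, -0.9, 0], [0, 0, 0]],
    [1, [0, -0.9, 0], [0, 0, 0]],
  ],
)

```text
clock: 6.45
ee_pos: [0.5479, 0.0504, 0.1893]
eef_rot: [-0.48, 0.519, 0.48, 0.519]
ft_force: [-0.4, 1.0, -2.7]
gripper_width: 0.0609
```

Emit:
step_arm(
  series=[
    [1, [-0.05, -0.4, 0], [0, 0, 0]],
    [1, [-0.05, -0.9, 0], [0, 0, 0]],
    [1, [-0.05, -0.95, 0], [0, 0, 0]],
    [1, [-0.05, -0.95, 0], [0, 0, 0]],
    [1, [-0.05, -0.95, 0], [0, 0, 0]],
  ],
)

```text
clock: 7.08
ee_pos: [0.544, -0.0255, 0.1893]
eef_rot: [-0.48, 0.519, 0.48, 0.519]
ft_force: [-0.6, -0.3, -2.2]
gripper_width: 0.0604
```

```bash
python3 - <<'E'
from h import *
s=read_state();i=camera_info('wrist');im=camera('wrist');print(s['clock'],s['ee_pos'],s['ft_force'],s['gripper_width'])
np.save('w2.npy',i,allow_pickle=True);t=camera('top');sd=camera('side')
cv2.imwrite('pics/top2.png',t[:,:,::-1]);cv2.imwrite('pics/side2.png',sd[:,:,::-1]);cv2.imwrite('pics/w2raw.png',im[:,:,::-1])
o=im[:,:,::-1].copy()
a=-.09;c,sn=np.cos(a),np.sin(a);Rz=np.array([[c,-sn],[sn,c]])
L=lambda P,C,z:np.c_[np.array(P)@Rz.T+C,np.full(len(P),z)]
C=[.5415,-.028]
def dr(P,col,cl=True):
    p=proj('wrist',P,i);cv2.polylines(o,[(p*8).astype(int)],cl,col,1,cv2.LINE_AA,3)
dr(L([[.08,.07],[.08,-.07],[-.08,-.07],[-.08,.07]],C,.03),(0,255,0))
th=np.linspace(0,6.28,60);dr(L(np.c_[np.cos(th),np.sin(th)]*.042,C,.086),(0,255,0))
dr(L([[-.052,.009],[-.042,.009]],C,.086),(0,255,0),False);dr(L([[-.052,-.009],[-.042,-.009]],C,.086),(0,255,0),False)
o=cv2.resize(o[:300],None,fx=1.5625,fy=1.5625,interpolation=cv2.INTER_CUBIC)
cv2.imwrite('pics/w2.png',o)
E
```

```text
7.075 [ 0.54395643 -0.02554385  0.18932111] [-0.58727381 -0.27677309 -2.2262401 ] 0.06042312148769867
```

View pics/w2.png

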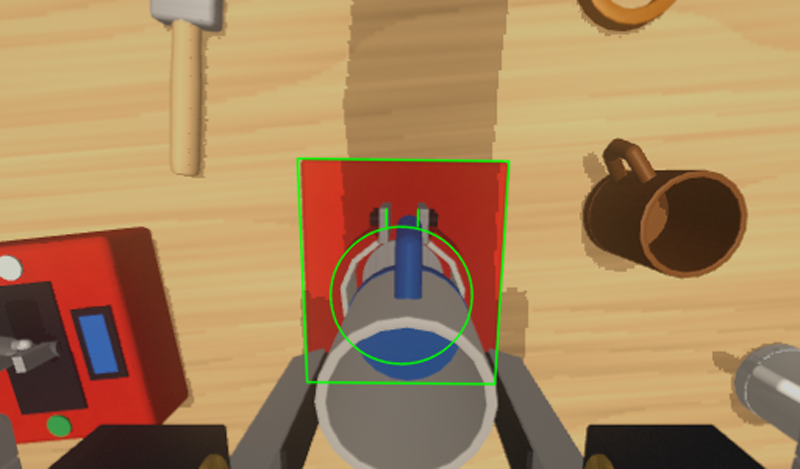

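The wrist view shows the base outline fitting within a pixel, and lips at (384,222) and (424,222). The mug hangs upright with its blue handle at (408,255), pointing at the gap. I compute the remaining offset.

```bash
python3 - <<'E'
from h import *
i=np.load('w2.npy',allow_pickle=True).item();im=cv2.imread('pics/w2raw.png').astype(int)
b,g,r=im[...,0],im[...,1],im[...,2]
m=(b>r+30)&(b>g+15)
for v in range(139,192,4):
    u=np.nonzero(m[v,245:280])[0]+245; print(v,(u.min(),u.max()) if len(u) else '',end='; ')
print()
gr=im.min(2)
for v in(240,255,262):
    print(v,gr[v,195:212],gr[v,308:325])
print('col',gr[198:215,260])
print('lips',gr[140,236:282])
for v in(170,180,190):print('jk',v,gr[v,208:232],gr[v,288:312])
zu=.189-.061
def pts(x,y,a):
    c,s=np.cos(a),np.sin(a)
    return np.array([[x-c*rx-s*w,y-s*rx+c*w,z+zu] for rx,z in((.03,.073),(.052,.073),(.057,.068),(.057,.028)) for w in(-.005,.005)])
x,y=.5425,-.0255
for a in(-.04,-.08,-.12):print(a,proj('wrist',pts(x,y,a),i).round(1).tolist())
t=np.linspace(0,2*np.pi,73)
q=proj('wrist',np.c_[x+.03*np.cos(t),y+.03*np.sin(t),t*0+zu+.095],i);print('rim pred',q.min(0),q.max(0))
a=-.09;c,s=np.cos(a),np.sin(a)
for rr in(.033,.042):
  q=proj('wrist',np.c_[.5415+rr*np.cos(t),-.028+rr*np.sin(t),t*0+.086],i)
  for v in(170,180,190):
    k=abs(q[:,1]-v)<3.5;print('jk pred',rr,v,q[k][:,0].round(1))
print('lip pred',proj('wrist',np.array([[.5415-c*.047-s*w,-.028-s*.047+c*w,.086] for w in(-.015,-.009,.009,.015)]),i).round(1).tolist())
E
```

```text
139 (np.int64(258), np.int64(265)); 143 (np.int64(255), np.int64(268)); 147 (np.int64(255), np.int64(269)); 151 (np.int64(254), np.int64(269)); 155 (np.int64(254), np.int64(269)); 159 (np.int64(253), np.int64(269)); 163 (np.int64(253), np.int64(269)); 167 (np.int64(253), np.int64(269)); 171 (np.int64(248), np.int64(275)); 175 (np.int64(253), np.int64(279)); 179 (np.int64(253), np.int64(269)); 183 (np.int64(253), np.int64(269)); 187 (np.int64(253), np.int64(269)); 191 (np.int64(263), np.int64(266)); 
240 [ 89  89  90  89  87  71  46  35  78 142 155 156 157 156 156 156 137] [149 156 157 157 158 157 157 123  66  33  31  69  82  89  90  90  90]
255 [ 34  32  33  33  33  33  94 145 156 156 157 157 156 132 102  95  95] [ 92  91  96 144 156 157 157 157 157 146  80  30  29  30  31  30  30]
262 [ 33  32  31  33  32  32  34 106 148 156 157 157 157 151 120  99  96] [ 91  90 112 149 156 157 157 156 156 129  66  30  30  28  30  26  28]
col [103 103 103 104 122 163 165 163 160 157 154 138  48  46  48  48  47]
lips [ 34  37  38  38  38  39  73 116 125 125 126 126  87  66  40  29  26  27
  29  40  5
[... 838 characters left out ...]
[263.3, 134.4]]
-0.08 [[250.0, 190.6], [268.1, 190.6], [249.8, 150.6], [268.5, 150.6], [250.0, 140.2], [268.4, 140.3], [251.8, 134.6], [266.7, 134.6]]
-0.12 [[252.2, 190.2], [270.3, 191.0], [253.7, 150.3], [272.4, 151.1], [254.2, 140.0], [272.5, 140.7], [255.2, 134.4], [270.2, 135.0]]
rim pred [199.89998198 201.88218912] [317.8928473  309.71413428]
jk pred 0.033 170 [287.8 286.2 284.4 228.8 227.  225.3]
jk pred 0.033 180 [291.1 290.3 222.8 221.9]
jk pred 0.033 190 [292.  292.  220.9 220.9 221.1]
jk pred 0.042 170 [298.2 296.5 216.7 214.9]
jk pred 0.042 180 [301.3 300.6 212.4 211.6]
jk pred 0.042 190 [301.7 301.7 211.2]
lip pred [[240.1, 138.8], [246.8, 138.9], [267.1, 139.2], [273.8, 139.2]]
```

Emit:
step_arm(
  series=[
    [1, [-0.0125, -0.025, 0], [0, 0, 0]],
    [1, [-0.0125, -0.025, -0.15], [0, 0, 0]],
    [1, [-0.0125, -0.025, -0.3], [0, 0, 0]],
    [1, [-0.0125, -0.025, -0.4], [0, 0, 0]],
    [1, [-0.0125, -0.025, -0.5], [0, 0, 0]],
    [1, [-0.0125, -0.025, -0.6], [0, 0, 0]],
    [1, [-0.0125, -0.025, -0.6], [0, 0, 0]],
  ],
)

```text
clock: 8.1
ee_pos: [0.5426, -0.0293, 0.1409]
eef_rot: [-0.479, 0.52, 0.48, 0.519]
ft_force: [-0.1, -0.1, -2.2]
gripper_width: 0.0604
```

Emit:
step_arm(
  series=[
    [1, [0, 0.022, 0], [0, 0, 0]],
    [1, [0, 0.022, 0], [0, 0, 0]],
    [1, [0, 0.022, -0.1], [0, 0, 0]],
    [1, [0, 0.022, -0.2], [0, 0, 0]],
    [1, [0, 0.022, -0.3], [0, 0, 0]],
    [1, [0, 0.022, -0.4], [0, 0, 0]],
    [1, [0, 0.022, -0.46], [0, 0, 0]],
    [1, [0, 0.022, -0.48], [0, 0, 0]],
    [1, [0, 0.022, -0.48], [0, 0, 0]],
  ],
)

```text
clock: 9.22
ee_pos: [0.5429, -0.0275, 0.1031]
eef_rot: [-0.48, 0.52, 0.48, 0.52]
ft_force: [-0.1, 0.2, -2.7]
gripper_width: 0.0605
```

Emit:
step_arm(
  series=[
    [1, [0, 0, -0.02], [0, 0, 0]],
    [1, [0, 0, -0.04], [0, 0, 0]],
    [1, [0, 0, -0.055], [0, 0, 0]],
    [1, [0, 0, -0.055], [0, 0, 0]],
  ],
)

```text
clock: 9.72
ee_pos: [0.5428, -0.0275, 0.0986]
eef_rot: [-0.48, 0.52, 0.48, 0.52]
ft_force: [-0.2, 0.3, -1.6]
gripper_width: 0.0607
```

Emit:
step_arm(
  series=[
    [1, [0, 0, -0.007], [0, 0, 0]],
    [1, [0, 0, -0.013], [0, 0, 0]],
    [1, [0, 0, -0.013], [0, 0, 0]],
  ],
)

```text
clock: 10.1
ee_pos: [0.5429, -0.0275, 0.0976]
eef_rot: [-0.48, 0.52, 0.48, 0.52]
ft_force: [-0.5, -0.1, -1.9]
gripper_width: 0.0606
```

Emit:
step_arm(
  series=[
    [1, [0, 0, -0.007], [0, 0, 0]],
    [1, [0, 0, -0.013], [0, 0, 0]],
    [1, [0, 0, -0.013], [0, 0, 0]],
  ],
)

```text
clock: 10.48
ee_pos: [0.5434, -0.0275, 0.0975]
eef_rot: [-0.48, 0.519, 0.479, 0.52]
ft_force: [-3.8, 0.3, 14.8]
gripper_width: 0.0606
```

Seat contact came at the expected height (underside about 36 mm). Next: release, then rise.

Emit:
step_arm(
  series=[
    [1, [0, 0, 0.01], [0, 0, 0]],
    [0.2, [0, 0, 0.01], [0, 0, 0]],
    [-0.3, [0, 0, 0.01], [0, 0, 0]],
    [-1, [0, 0, 0.01], [0, 0, 0]],
    [-1, [0, 0, 0.01], [0, 0, 0]],
    [-1, [0, 0, 0.01], [0, 0, 0]],
    [-1, [0, 0, 0.2], [0, 0, 0]],
    [-1, [0, 0, 0.6], [0, 0, 0]],
    [-1, [0, 0, 1], [0, 0, 0]],
    [-1, [0, 0, 1], [0, 0, 0]],
  ],
)

```text
clock: 11.72
ee_pos: [0.5442, -0.0276, 0.1796]
eef_rot: [-0.481, 0.518, 0.479, 0.521]
ft_force: [-0.1, -0.6, -0.3]
gripper_width: 0.0939
```

```bash
python3 - <<'E'
from h import *
s=read_state();i=camera_info('wrist');im=camera('wrist');print(s['clock'],s['ee_pos'],s['ft_force'],s['gripper_width'])
np.save('w3.npy',i,allow_pickle=True);sd=camera('side')
cv2.imwrite('pics/w3raw.png',im[:,:,::-1]);cv2.imwrite('pics/side3.png',sd[:,:,::-1])
o=im[:,:,::-1].copy();a=-.097;c,sn=np.cos(a),np.sin(a);th=np.linspace(0,6.28,60)
for z in(.131,):
  p=proj('wrist',np.c_[.5415+.03*np.cos(th),-.0272+.03*np.sin(th),th*0+z],i);cv2.polylines(o,[(p*8).astype(int)],True,(0,255,0),1,cv2.LINE_AA,3)
o=cv2.resize(o[60:340,150:410],None,fx=1.6,fy=1.6);q=cv2.resize(sd[:,:,::-1][150:270,190:350],None,fx=2.4,fy=2.4)
O=np.zeros((max(o.shape[0],q.shape[0]),o.shape[1]+q.shape[1],3),np.uint8);O[:o.shape[0],:o.shape[1]]=o;O[:q.shape[0],o.shape[1]:]=q
cv2.imwrite('pics/v3.png',O);print(O.shape)
E
```

```text
11.725 [ 0.54416777 -0.02758322  0.17963077] [-0.11924921 -0.56700918 -0.28234529] 0.09390259647043535
(448, 800, 3)
```

View pics/v3.png

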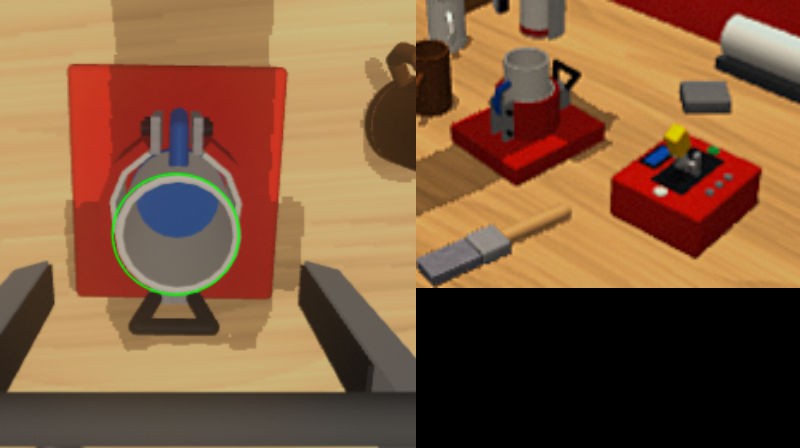

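The mug is home: its rim fits the 131 mm overlay, the handle runs out between the lips at (178,135), and the side view shows it upright. On to the power box.

Emit:
step_arm(
  series=[
    [-1, [-0.1, -0.4, 0.3], [0, 0, 0.017]],
    [-1, [-0.2, -1, 0.3], [0, 0, 0.017]],
    [-1, [-0.2, -1, 0.3], [0, 0, 0.017]],
    [-1, [-0.2, -1, 0.3], [0, 0, 0.017]],
  ],
)

```text
clock: 12.32
ee_pos: [0.5265, -0.107, 0.1999]
eef_rot: [-0.506, 0.493, 0.507, 0.493]
ft_force: [0.5, -0.2, -0.3]
gripper_width: 0.094
```

Emit:
step_arm(
  series=[
    [-1, [-0.1, -0.4, 0], [0, 0, 0]],
    [-1, [-0.2, -1, 0], [0, 0, 0]],
    [-1, [-0.2, -1, 0], [0, 0, 0]],
    [-1, [-0.2, -1, 0], [0, 0, 0]],
  ],
)

```text
clock: 12.82
ee_pos: [0.5111, -0.1862, 0.2001]
eef_rot: [-0.507, 0.493, 0.507, 0.493]
ft_force: [0.4, 0.8, 0.5]
gripper_width: 0.0938
```

Emit:
step_arm(
  series=[
    [-1, [0, -0.4, 0], [0, 0, 0]],
    [-1, [0, -1, 0], [0, 0, 0]],
    [-1, [0, -1.0, 0], [0, 0, 0]],
    [-1, [0, -1.0, 0], [0, 0, 0]],
    [-1, [0, -1.0, 0], [0, 0, 0]],
  ],
)

```text
clock: 13.45
ee_pos: [0.5114, -0.2657, 0.2005]
eef_rot: [-0.507, 0.492, 0.507, 0.493]
ft_force: [0.2, -0.9, -0.2]
gripper_width: 0.0941
```

```bash
python3 - <<'E'
from h import *
s=read_state();i=camera_info('wrist');im=camera('wrist');print(s['clock'],s['ee_pos'],s['ft_force'],s['gripper_width']);print(R.from_quat(s['eef_rot']).as_matrix().round(3))
np.save('w4.npy',i,allow_pickle=True);cv2.imwrite('pics/w4raw.png',im[:,:,::-1])
o=im[:,:,::-1].copy();a=.028;c,sn=np.cos(a),np.sin(a)
def dr(P,col,cl=True):
    P=np.array(P);P=np.c_[P[:,:2]@np.array([[c,sn],[-sn,c]])+[.565,-.273],P[:,2]]
    p=proj('wrist',P,i);cv2.polylines(o,[(p*8).astype(int)],cl,col,1,cv2.LINE_AA,3)
dr([[.07,.065,.06],[.07,-.065,.06],[-.07,-.065,.06],[-.07,.065,.06]],(0,255,0))
B=lambda l,y,w:[-.435*l+.9*w,y,.06+.9*l+.435*w]
dr([B(.084,.01,.012),B(.084,-.01,.012),B(.084,-.01,-.012),B(.084,.01,-.012)],(0,255,0))
dr([B(.046,.01,-.012),B(.046,-.01,-.012)],(255,255,0),False)
cv2.imwrite('pics/w4.png',cv2.resize(o[60:350,60:456],None,fx=2,fy=2))
E
```

```text
13.45 [ 0.51136965 -0.2657488   0.20047747] [ 0.18415556 -0.92837572 -0.17342909] 0.09413337931262382
[[ 0.    -1.    -0.029]
 [ 0.001 -0.029  1.   ]
 [-1.    -0.     0.001]]
```

View pics/w4.png

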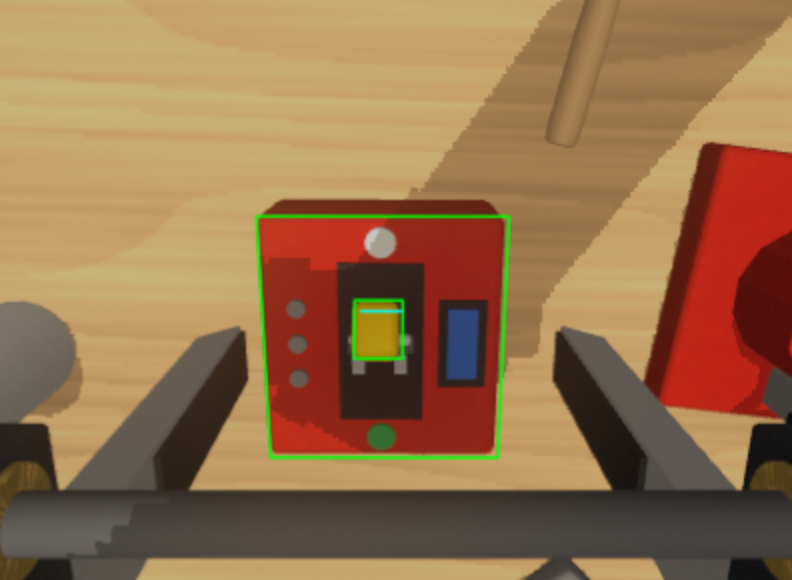

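The wrist view shows the box outline overlay matching within about 1 px. The bat leans to the white dot's side with its yellow grip at (378,330). I tilt the tool in line with the bat and approach along it.

Emit:
step_arm(
  series=[
    [-1, [0.03, -0.05, -0.1], [0.0007, -0.024, 0]],
    [-1, [0.05, -0.1, -0.3], [0.0014, -0.048, 0]],
    [-1, [0.066, -0.11, -0.52], [0.002, -0.0716, 0]],
    [-1, [0.066, -0.11, -0.52], [0.002, -0.0716, 0]],
    [-1, [0.066, -0.11, -0.52], [0.002, -0.0716, 0]],
    [-1, [0.066, -0.11, -0.52], [0.002, -0.0716, 0]],
  ],
)

```text
clock: 14.25
ee_pos: [0.5173, -0.2759, 0.1597]
eef_rot: [0.604, -0.367, -0.384, -0.594]
ft_force: [0.6, -0.6, 0.3]
gripper_width: 0.0941
```

Emit:
step_arm(
  series=[
    [-1, [0.08, 0.002, -0.17], [0, 0, 0]],
    [-1, [0.17, 0.005, -0.35], [0, 0, 0]],
    [-1, [0.26, 0.007, -0.53], [0, 0, 0]],
    [-1, [0.337, 0.009, -0.7], [0, 0, 0]],
    [-1, [0.337, 0.009, -0.7], [0, 0, 0]],
    [-1, [0.337, 0.009, -0.7], [0, 0, 0]],
  ],
)

```text
clock: 15.0
ee_pos: [0.5429, -0.2759, 0.1031]
eef_rot: [0.604, -0.368, -0.384, -0.594]
ft_force: [-0.0, -0.2, 1.4]
gripper_width: 0.0941
```

```bash
python3 - <<'E'
from h import *
s=read_state();print(s['clock'],s['ee_pos'],s['ft_force'],s['joints'].round(2));r=R.from_quat(s['eef_rot']).as_matrix();print(r.round(3))
p=np.array([.5645,-.2735,.06]);c,sn=np.cos(.028),np.sin(.028)
b=np.array([-.435*c,-.435*sn,.9]);t=p+.048*b;print('target',t,'err',t-s['ee_pos'],'units',(t-s['ee_pos'])/.08)
im=camera('wrist');cv2.imwrite('pics/w5.png',im[:,:,::-1])
E
```

```text
15.0 [ 0.54293608 -0.27590675  0.10308994] [-0.02073419 -0.19382944  1.37079408] [ 0.47  0.36  0.1   2.07 -0.72  0.42  2.77]
[[ 0.435 -0.9   -0.026]
 [ 0.012 -0.024  1.   ]
 [-0.9   -0.435  0.   ]]
target [ 0.54362818 -0.27408456  0.1032    ] err [0.0006921  0.00182219 0.00011006] units [0.00865126 0.02277736 0.0013758 ]
```

View pics/w5.png

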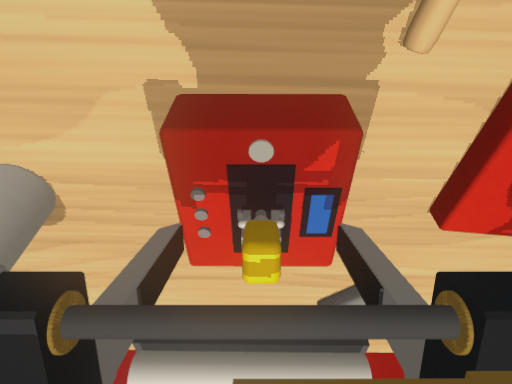

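The grip sits midway between the fingers at (262,250). Joint 7 reads 2.77, close to its 2.82 limit, so I grasp with slightly less tilt to gain margin.

Emit:
step_arm(
  series=[
    [-1, [-0.035, 0.014, 0.01], [-0.0007, 0.0239, 0]],
    [-1, [-0.035, 0.014, 0.01], [-0.0007, 0.0239, 0]],
    [-1, [-0.035, 0.014, 0.01], [-0.0007, 0.0239, 0]],
    [-1, [-0.035, 0.014, 0.01], [-0.0007, 0.0239, 0]],
  ],
)

```text
clock: 15.55
ee_pos: [0.5396, -0.2746, 0.1036]
eef_rot: [0.575, -0.412, -0.427, -0.564]
ft_force: [-0.3, 0.0, -0.2]
gripper_width: 0.0939
```

```bash
cat > st.py <<'E'
from h import *
s=read_state();r=R.from_quat(s['eef_rot']).as_matrix();g=s['ee_pos']-.019*r[:,0];print(s['clock'],s['ee_pos'].round(4),s['ft_force'].round(1),'J',s['joints'].round(2),'grasp',g.round(4),'tilt',np.arcsin(r[0,0]).round(3))
d=g-np.array([.5645,-.2735,.06]);print('l',np.hypot(d[0],d[2]),'ang from up',np.arctan2(d[0],d[2]),s['gripper_width'])
E
python3 st.py
```

```text
15.55 [ 0.5396 -0.2746  0.1036] [-0.3  0.  -0.2] J [ 0.28  0.39  0.27  1.98 -0.49  0.57  2.5 ] grasp [ 0.534  -0.2748  0.1217] tilt 0.301
l 0.06883102583142277 ang from up -0.45913837445764233 0.09391560976015684
```

Good margin now. Close the gripper.

Emit:
step_arm(
  series=[
    [1, [0, 0, 0], [0, 0, 0]],
    [1, [0, 0, 0], [0, 0, 0]],
    [1, [0, 0, 0], [0, 0, 0]],
    [1, [0, 0, 0], [0, 0, 0]],
    [1, [0, 0, 0], [0, 0, 0]],
    [1, [0, 0, 0], [0, 0, 0]],
    [1, [0, 0, 0], [0, 0, 0]],
    [1, [0, 0, 0], [0, 0, 0]],
  ],
)

```text
clock: 16.55
ee_pos: [0.5403, -0.2752, 0.1039]
eef_rot: [0.575, -0.412, -0.427, -0.563]
ft_force: [0.6, -2.9, -3.8]
gripper_width: 0.0197
```

```bash
python3 st.py
```

```text
16.55 [ 0.5403 -0.2752  0.1039] [ 0.6 -2.9 -3.8] J [ 0.28  0.39  0.27  1.98 -0.48  0.57  2.49] grasp [ 0.5346 -0.2753  0.122 ] tilt 0.3
l 0.06882347688964963 ang from up -0.44865837242996087 0.019654539049317053
```

Emit:
step_arm(
  series=[
    [1, [-0.02, 0, 0.04], [0, 0, 0]],
    [1, [-0.04, 0, 0.08], [0, 0, 0]],
    [1, [-0.058, -0.002, 0.12], [0, 0, 0]],
    [1, [-0.058, -0.002, 0.12], [0, 0, 0]],
    [1, [-0.058, -0.002, 0.12], [0, 0, 0]],
  ],
)

```text
clock: 17.18
ee_pos: [0.5357, -0.2752, 0.1133]
eef_rot: [0.575, -0.412, -0.427, -0.563]
ft_force: [4.1, -5.2, -7.4]
gripper_width: 0.0199
```

```bash
python3 st.py
```

```text
17.175 [ 0.5357 -0.2752  0.1133] [ 4.1 -5.2 -7.4] J [ 0.28  0.37  0.28  1.98 -0.47  0.59  2.48] grasp [ 0.5301 -0.2753  0.1314] tilt 0.3
l 0.0792853517167724 ang from up -0.44944033000774986 0.01990185126551957
```

```bash
python3 - <<'E'
import numpy as np
r0,r,p0,t0=.0793,.0798,-.45,.30
f=lambda r,p,t:np.array([r*np.sin(p)+.019*np.sin(t),r*np.cos(p)-.019*np.cos(t)])
for k in range(1,11):
    d=.09*k if k<10 else .9; q=(f(r,p0+d,t0-d)-f(r0,p0,t0))/.08
    print([1,[round(q[0],3),round(q[0]*.028,3),round(q[1],3)],[round(-.028*d/2/np.pi,4),round(d/2/np.pi,4),0]],end=',')
E
```

```text
[1, [np.float64(0.059), np.float64(0.002), np.float64(0.036)], [-0.0004, 0.0143, 0]],[1, [np.float64(0.123), np.float64(0.003), np.float64(0.06)], [-0.0008, 0.0286, 0]],[1, [np.float64(0.19), np.float64(0.005), np.float64(0.078)], [-0.0012, 0.043, 0]],[1, [np.float64(0.257), np.float64(0.007), np.float64(0.091)], [-0.0016, 0.0573, 0]],[1, [np.float64(0.325), np.float64(0.009), np.float64(0.097)], [-0.002, 0.0716, 0]],[1, [np.float64(0.394), np.float64(0.011), np.float64(0.097)], [-0.0024, 0.0859, 0]],[1, [np.float64(0.463), np.float64(0.013), np.float64(0.091)], [-0.0028, 0.1003, 0]],[1, [np.float64(0.53), np.float64(0.015), np.float64(0.079)], [-0.0032, 0.1146, 0]],[1, [np.float64(0.596), np.float64(0.017), np.float64(0.061)], [-0.0036, 0.1289, 0]],[1, [np.float64(0.661), np.float64(0.019), np.float64(0.037)], [-0.004, 0.1432, 0]],
```

Emit:
step_arm(
  series=[
    [1, [0.059, 0.002, 0.036], [-0.0004, 0.0143, 0]],
    [1, [0.123, 0.003, 0.06], [-0.0008, 0.0286, 0]],
    [1, [0.19, 0.005, 0.078], [-0.0012, 0.043, 0]],
    [1, [0.257, 0.007, 0.091], [-0.0016, 0.0573, 0]],
    [1, [0.325, 0.009, 0.097], [-0.002, 0.0716, 0]],
    [1, [0.394, 0.011, 0.097], [-0.0024, 0.0859, 0]],
    [1, [0.463, 0.013, 0.091], [-0.0028, 0.1003, 0]],
    [1, [0.53, 0.015, 0.079], [-0.0032, 0.1146, 0]],
    [1, [0.596, 0.017, 0.061], [-0.0036, 0.1289, 0]],
    [1, [0.661, 0.019, 0.037], [-0.004, 0.1432, 0]],
    [1, [0.661, 0.019, 0.037], [-0.004, 0.1432, 0]],
    [1, [0.661, 0.019, 0.037], [-0.004, 0.1432, 0]],
  ],
)

```text
clock: 18.68
ee_pos: [0.5873, -0.2739, 0.1149]
eef_rot: [-0.337, 0.622, 0.63, 0.32]
ft_force: [-4.1, -4.6, -5.6]
gripper_width: 0.0199
```

```bash
python3 st.py
```

```text
18.675 [ 0.5873 -0.2739  0.1149] [-4.1 -4.6 -5.6] J [ 0.08  0.96  0.44  1.12 -0.1   1.68  2.06] grasp [ 0.598  -0.2736  0.1305] tilt -0.604
l 0.07810014320714997 ang from up 0.4438919145320646 0.019894075899207556
```

Emit:
step_arm(
  series=[
    [1, [-0.018, 0, -0.035], [0, 0, 0]],
    [1, [-0.035, -0.001, -0.07], [0, 0, 0]],
    [1, [-0.05, -0.001, -0.105], [0, 0, 0]],
    [1, [-0.05, -0.001, -0.105], [0, 0, 0]],
    [1, [-0.05, -0.001, -0.105], [0, 0, 0]],
  ],
)

```text
clock: 19.3
ee_pos: [0.5835, -0.274, 0.1072]
eef_rot: [-0.338, 0.622, 0.63, 0.321]
ft_force: [-4.9, -5.5, -6.4]
gripper_width: 0.0198
```

```bash
python3 st.py
```

```text
19.3 [ 0.5835 -0.274   0.1072] [-4.9 -5.5 -6.4] J [ 0.07  0.96  0.44  1.14 -0.1   1.66  2.06] grasp [ 0.5942 -0.2737  0.1229] tilt -0.602
l 0.06953703524132007 ang from up 0.4417540784616334 0.01980487987456354
```

Emit:
step_arm(
  series=[
    [1, [-0.004, 0, -0.009], [0, 0, 0]],
    [1, [-0.004, 0, -0.009], [0, 0, 0]],
    [0.5, [-0.004, 0, -0.009], [0, 0, 0]],
    [-0.2, [-0.004, 0, -0.009], [0, 0, 0]],
    [-0.2, [-0.004, 0, -0.009], [0, 0, 0]],
    [-0.2, [-0.004, 0, -0.009], [0, 0, 0]],
    [-0.2, [-0.004, 0, -0.009], [0, 0, 0]],
  ],
)

```text
clock: 20.18
ee_pos: [0.5842, -0.2731, 0.1072]
eef_rot: [-0.339, 0.621, 0.63, 0.321]
ft_force: [-0.1, -0.6, 0.2]
gripper_width: 0.0558
```

```bash
python3 st.py; python3 - <<'E'
from h import *
im=camera('wrist');sd=camera('side');o=np.zeros((384,800,3),np.uint8)
o[:,:512]=im[:,:,::-1];q=cv2.resize(sd[:,:,::-1][180:270,255:351],(288,270));o[:270,512:]=q
cv2.imwrite('pics/v6.png',o)
E
```

```text
20.175 [ 0.5842 -0.2731  0.1072] [-0.1 -0.6  0.2] J [ 0.07  0.96  0.44  1.14 -0.1   1.65  2.06] grasp [ 0.595  -0.2728  0.1229] tilt -0.6
l 0.06989675361887351 ang from up 0.4510141418456635 0.05584558223777832
```

View pics/v6.png

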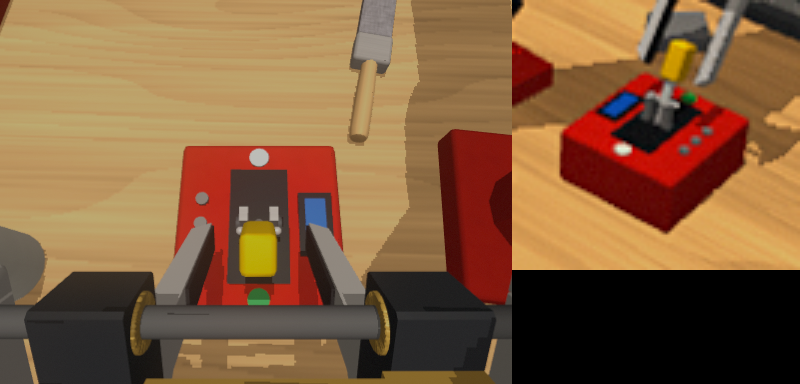

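The bat now leans to the green dot's side, grip at (258,248). I retreat and check that it is fully in.

Emit:
step_arm(
  series=[
    [-1, [0, 0, 0], [0, 0, 0]],
    [-1, [0.1, 0.003, 0.2], [0, 0, 0]],
    [-1, [0.25, 0.006, 0.5], [0, 0, 0]],
    [-1, [0.45, 0.012, 0.9], [0, 0, 0]],
    [-1, [0.45, 0.012, 0.9], [0, 0, 0]],
    [-1, [0.45, 0.012, 0.9], [0, 0, 0]],
  ],
)

```text
clock: 21.02
ee_pos: [0.6198, -0.2722, 0.1786]
eef_rot: [-0.338, 0.621, 0.63, 0.321]
ft_force: [-0.3, 0.4, -0.4]
gripper_width: 0.0934
```

Emit:
step_arm(
  series=[
    [-1, [-0.1, 0, 0.3], [0.0008, -0.028, 0]],
    [-1, [-0.2, 0, 0.5], [0.0016, -0.056, 0]],
    [-1, [-0.4, 0, 0.5], [0.0027, -0.0955, 0]],
    [-1, [-0.5, 0, 0.5], [0.0027, -0.0955, 0]],
    [-1, [-0.5, 0, 0.5], [0.0027, -0.0955, 0]],
    [-1, [-0.5, 0, 0.5], [0.0027, -0.0955, 0]],
  ],
)

```text
clock: 21.78
ee_pos: [0.5806, -0.2717, 0.2186]
eef_rot: [-0.506, 0.493, 0.507, 0.493]
ft_force: [0.0, -0.4, -0.4]
gripper_width: 0.094
```

```bash
python3 st.py; python3 - <<'E'
from h import *
a=.028;c,sn=np.cos(a),np.sin(a);S=3
def draw(n,im,x0,x1,y0,y1):
    i=camera_info(n);out=[]
    o=cv2.resize(im[y0:y1,x0:x1,::-1],None,fx=S,fy=S,interpolation=cv2.INTER_CUBIC)
    for e,col in((0,(0,255,0)),(.01,(255,0,255))):
        B=lambda l,y,w:[.435*l-.9*w,y,.06+.9*l+.435*w]
        for l in(.046,.084):
            P=np.array([B(l+e,y,w) for y,w in((.01,.012),(-.01,.012),(-.01,-.012),(.01,-.012))])
            P=np.c_[P[:,:2]@np.array([[c,sn],[-sn,c]])+[.5645,-.2735],P[:,2]]
            p=(proj(n,P,i)-[x0,y0]+.5)*S-.5;cv2.polylines(o,[(p*8).astype(int)],True,col,1,cv2.LINE_AA,3)
    return o
im=camera('wrist');i=camera_info('wrist')
P=proj('wrist',np.array([[.5645,-.2735,.09]]),i)[0].astype(int);print(P)
Q=proj('side',np.array([[.5645,-.2735,.09]]))[0].astype(int)
sd=camera('side');tp=camera('top')
x0,y0=max(0,P[0]-70),max(0,P[1]-65)
A=draw('wrist',im,x0,x0+130,y0,y0+130)
Bm=draw('side',sd,Q[0]-55,Q[0]+55,Q[1]-55,Q[1]+55)
h=max(A.shape[0],Bm.shape[0]);o=np.zeros((h,A.shape[1]+Bm.shape[1],3),np.uint8);o[:A.shape[0],:A.shape[1]]=A;o[:Bm.shape[0],A.shape[1]:]=Bm
cv2.imwrite('pics/v7.png',o);print(o.shape);cv2.imwrite('pics/top7.png',tp[:,:,::-1])
E
```

```text
21.775 [ 0.5806 -0.2717  0.2186] [ 0.  -0.4 -0.4] J [ 0.08  0.46  0.43  1.57 -0.2   1.16  2.15] grasp [ 0.5806 -0.2717  0.2376] tilt -0.002
l 0.1783491340661014 ang from up 0.09060750542844803 0.09396776687203114
[258 170]
(390, 720, 3)
```

View pics/v7.png

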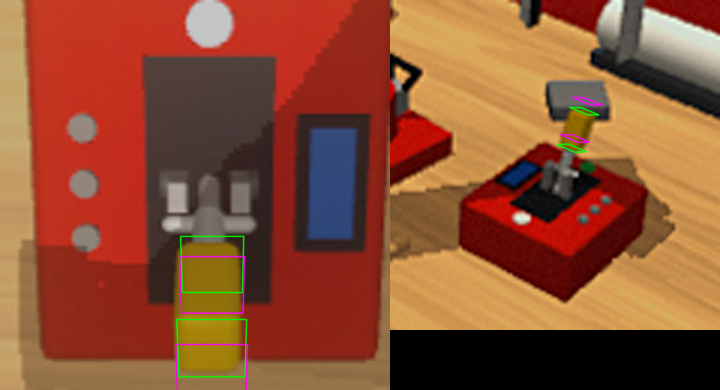

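View pics/top7.png

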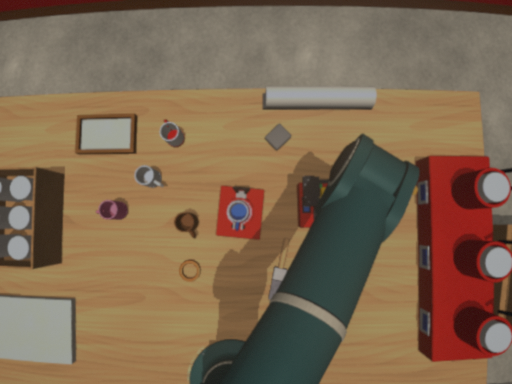

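The bat fits the "in, on" overlay (green) in both views, with the cross pin past the crests on the green side. The mug is still home and the other objects are where they were.

```bash
python3 -c "
from bench import *
print(hand_in())"
```

```text
the job is handed in; nothing more can be done
None
```

The job is done and handed in at about 22 s on the robot's clock, with the gripper open and touching nothing.

- **Mug:** The blue-handled mug stands in the press with its handle out through the gap. It met the seat with about 15 N at the expected height, its underside about 36 mm up. After I let go, its rim matched the seated height in the wrist picture.
- **Toggle:** I pulled the bat out about 10.5 mm, swung it over to the green dot's side, lowered it back in and released it. In the last pictures it fits the "in, on" position in both the wrist and side views, with the cross pin past the crests.
- **Other things:** In the last top view, the mugs, tape and timer are where they were. The arm hid part of the brush and the flask; neither was touched.

**Checks that looked odd:**
- Just before release the wrist still read about 8 N inward along the bat, more than the spring's 6 N when in. It fell to nothing on opening, and the pictures show the bat in.
- Joint 7 came within 0.05 rad of its range on the first tilted approach, so I gripped the bat with less tilt.

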